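Take the sauce pot off the warmer and switch the warmer off

TASK

Lift the steel sauce pot off its warmer by the arched handle, keeping it upright and without knocking the lamp hood that overhangs it, and set it down gently, standing fully on the round wooden trivet. Then let go and switch the warmer off by pushing its lever all the way over, away from the robot. Leave the jar, the cups and the praline tray where they are.

Things in the scene. Friction and masses are not known exactly. Their poses are not given: they have to be found in the camera images.
- pot: Loose lidded steel sauce pot, 0.35 to 0.7 kg: round body 100 mm across, 88 mm high (foot 88 across, lid to 100), thin bent spout on its +x side out to 82 mm from the axis, rigid arched handle over the top in the pot's x-z plane, 157 mm high overall. Origin: centre of underside; z up. Starts on the warmer's seat, x axis within 0.2 rad of the warmer's x.
- handle (a point): Centre of the pot's black handle grip, 150 mm above the pot's origin on its axis, over the centre of mass. The grip is a straight level bar along the pot's x axis, 64 mm long, 16 wide, 14 high; 8 mm steel wires run down from its ends, 44 mm from the axis. 43 mm are free between it and the lid.
- warmer: Fixed steel warmer on the counter: base 160 mm in x (-65 to +95) by 140 mm in y, 45 mm high, round seat on top, lamp hood above. Origin: on the seat's axis at counter level; z up; x points away from the robot, yawed up to 0.25 rad either way. The pot is taken out towards -x, where it is open.
- seat (a point): Centre of the seat, 49 mm above the counter, where the pot's underside rests (within 3 mm of centre). A rim of 52 mm inner and 57 mm outer radius stands 8 mm above it: raise the pot more than that before moving it sideways.
- hood_edge (a point): Middle of the lower front edge of the warmer's fixed brass lamp hood, 310 mm up, 10 mm to the -x side of the seat axis. Slab 105 mm deep (towards +x), 130 wide, 30 thick, on two posts 83 mm behind the seat axis, 116 mm apart. Underside 111 mm above the handle grip's centre: a tool straight down on the grip strikes it; come from the -x side tilted about 30 to 45 degrees.
- trivet: Fixed round dark-wood trivet on the counter, 160 mm across and 12 mm thick, to the left or the right of the warmer. Origin: centre of its underside, at counter level.
- switch (a joint): Warmer's toggle lever, rad: 0 = leaning to the warmer's -x (on), 0.5 upright, 1.0 = fully over to +x (off). Starts at 0 to 0.2; slight friction (1 N at the ball), stays where left. Axis along the warmer's y, 22 mm up, at x -100 mm, y -105 mm in the warmer's frame, on a fixed block 70 (x) by 50 by 25 mm high, 35 at the hinge barrel.
- switch_tip (a point): Centre of the black ball, 26 mm across, at the lever's end, 70 mm from its axis: about 83 mm above the counter at both ends of the swing, 92 mm when upright.
- jar: Bystander: loose amber glass jar with steel lid, 94 mm across and 127 mm high, on the other side of the warmer from the trivet. Origin: centre of its underside.
- cups: Bystander: loose stack of paper cups, 72 mm across, 128 mm high, on the right at the back. Origin: centre of its underside.
- praline_tray: Bystander: loose black tray of pralines, 100 by 130 mm, 25 mm high, on the left at the back. Origin: centre of its underside.

How it is judged (in metres and radians):
On the way, in this order (a step that is already met when the one before it is completed fails the run):
1. the pot is lifted clear of the seat's rim (z of pot in the frame of seat above 0.01 m and contact force between pot and warmer below 0.1 N), for 0.1 s.
2. the pot stands upright on the trivet, let go and at rest (horizontal distance between pot and trivet below 0.035 m and z of pot in the frame of trivet between 0.008 and 0.016 m and angle between pot's own z axis and vertical below 0.06 rad and linear speed of pot below 0.02 m/s and contact force between the fingers and pot below 0.1 N), for 0.2 s.
3. the lever is pushed fully over to off (value of joint switch above 0.9 rad), for 0.1 s.
At the end, for the whole second after the job is handed in: The pot stands upright (within 0.06 rad) and at rest on the trivet, its axis within 35 mm of the trivet's centre and its underside within 4 mm of the trivet's top, released; the lever reads more than 0.9 rad (off) (all of step 2 and value of joint switch above 0.9 rad); the robot touches nothing.
It fails at once if the pot is tipped more than 0.45 rad (angle between pot's own z axis and vertical above 0.45 rad).
It fails at once if the lamp hood is knocked (more than 15 N, by the robot or the pot) (contact force between any of the arm, the fingers, pot and hood above 15 N).
It fails at once if the pot is dropped (falls from the fingers at more than 0.4 m/s, a fall of some 8 mm) or slammed on the trivet at more than 0.25 m/s ((contact force between the fingers and pot below 0.1 N and linear speed of pot above 0.4 m/s) or (contact force between pot and trivet above 1 N and linear speed of pot above 0.25 m/s)).
It fails at once if the jar, the cups or the praline tray is moved more than 30 mm (distance of any of jar, cups, praline_tray from where it was at the start of the episode above 0.03 m).
It also fails if it takes over 54 s, if anything falls off the work surface, if the arm or the gripper's body presses on something with over 40 N, if the wrist force passes 120 N, or if a joint passes its speed limit or range.

ROBOT

A 6-joint arm with a two-finger parallel gripper is mounted at the origin on the work surface. World frame = base frame: x ahead of the robot, y to its left, z up, the work surface at z = 0. Lengths are in mm, angles in rad, forces in N, time in s.
With the tool pointing down it reaches from about 350 to 775 mm from the base axis. Payload 7.3 kg.
Tool frame: the origin (TCP) lies at the very end of the fingers, on their centre line; the grasp point (between the pads) lies 19 mm behind it; z points along the fingers, y is the line along which they close (so a half turn about z gives the same grasp; the last joint's range is limited). The gripper opens to 92 mm and grips with 3 to 60 N. Pads are 19 mm wide; open, the fingers measure 130 mm over their backs; the gripper's body (75 mm by 190 mm) begins 47 mm behind the grasp point.
Start: joints at [1.108, 0.342, 1.524, -0, 1.275, -0.146], TCP at [163.537, 498.899, 226.741] pointing down, gripper open.
Joint ranges: [-2.53, 2.53], [-0.77, 2.02], [0.04, 2.7], [-1, 4.14], [0.28, 2.66], [-3.11, 3.11]. Speed limits (rad/s): [2.57, 2.57, 3.14, 3.14, 3.14, 3.14].

INTERFACE

Orientations are given as [roll, pitch, yaw] about the fixed x, y, z axes, in that order (R = Rz(yaw) Ry(pitch) Rx(roll)).
In Python, from plant import get_obs, optics, ticket, finder gives the robot as it stands.
- The arm moves only by the tool send_rows, never from a script. Its arguments are lists of equal length, an entry for each row: "offset": the shift along the tool's x, y, z scaled (see below), a list of three; "delta_rot": the turn, a rotation vector about the tool's x, y, z scaled (see below), a list of three. In form: {"offset": [[dx, dy, dz], ...], "delta_rot": [[rx, ry, rz], ...]}. A call has 1 to 8 rows; each row is the pose to reach, as a shift and turn from the pose commanded when the call began, along the tool's axes at that moment, turning the shorter way round; what a row does not reach only later rows make up. The controller multiplies each number of a shift by 120 mm and each number of a turn by 360 degrees. A row lasts 1/8 s, in which the tool goes at most 62.5 mm and 10.7 degrees, less where a joint would pass 70% of its speed; a pose out of reach is approached as far as the arm can. A call with a number of a shift or a turn outside -1 to 1 is refused whole. A call with a gripper value outside its range is refused whole. "grip" is the opening, from 0 (shut) to 1 (fully open), set as the call begins (left out, the last holds). The fingers move at their own pace and stop on an object; the grip force is fixed at half the most. Time passes only in rows, so rows that repeat a pose let the fingers close. It gives the time, the measured TCP pose, the force, the opening and the grip force at its end, in the units of the state.
- get_obs(): the state, without advancing time (a new reading comes with each control period).
- optics.capture(name): name is "side" or "top" or "wrist"; returns the picture (400x640x3 uint8, red, green, blue); there is no depth.
- optics.get_calibration(name): a dict with "fx", "fy", "cx", "cy" (pixels), "k1" (the pictures are not rectified: a ray, as slopes to the right and down, at radius r is drawn at 1 + k1 r^2 times it, then the intrinsics apply), "world_from_camera" (4x4, takes a point from camera to world coordinates). Camera axes: x right, y down, z forward; pixel columns grow to the right and rows downward; lengths in mm; the calibration is good to about 2 mm. A picture is of the moment at which its call begins: read the wrist's pose just before it. get_calibration takes no time and is no camera call; for the wrist camera it gives the pose at the moment of the call.
- ticket.close_job(): hands the job in; it is judged then, once.
Trained networks look in the newest picture that a camera, given by its name, has taken for a name from the list of things; names that differ only in an ending like _2 or _b are one class to them, and where a whole thing is asked for, a point or a joint stands for the part that bears it (a point fixed in the world has none). Each returns a list of dicts, best first, with "confidence" (0 to 1); they miss things now and then, are a little off and sometimes report something else, mostly with a low value. They report only what shows in the picture. A call takes as long as a camera call.
- finder.boxes_of(target, camera): "box" ([left, top, right, bottom] in pixels, round what is visible of it).
- finder.silhouettes(target, camera): "region" (400x640 bool, what is visible of it) and "box" ([left, top, right, bottom] in pixels, round what is visible of it).
- finder.pinpoint(target, camera): "uv" ([column, row] in pixels: a listed point, or the origin of a listed thing).
The state is a dict: "time": time; "joint_positions": joint angles; "dq": joint speeds; "tau": joint torques, N m; "tool_pos": TCP position; "tcp_rot": TCP orientation; "contact_force": force on the tool from outside, world axes, zero at the start; "moment": the same for the moment, N m; "grip_width": finger opening in mm; "finger_force": force on a finger pad.
Only numpy, scipy, OpenCV 4.12 (cv2) and the standard library are available. Lean on these libraries where they do the work, as an engineer would, in place of code of your own. Each camera call takes 0.05 s, during which the arm holds its last target. There are 200 camera calls.

## Working session

There is one attempt and no reset: what is moved stays moved. The work goes in short steps, Python scripts to look and compute and a tool call to move; the robot and the scene stay as the last step left them, time stands still between calls to the robot, and variables do not carry over. Pictures are saved under pics/ and viewed, at most 10 in all, crops included, and the job is handed in when it is done.

Besides the shell and the picture viewer there is one more tool, called after "Emit:" as name(argument=value, ...), one argument or row to a line, values as JSON. send_rows: Moves the arm, as the interface text tells. Its arguments: {"type":"object","properties":{"offset":{"type":"array"},"delta_rot":{"type":"array"},"grip":{"type":"number"}},"required":["offset","delta_rot"]}

```bash
mkdir -p pics; cat > h.py <<'E'
import numpy as np, cv2
from scipy.spatial.transform import Rotation as R
from plant import get_obs, optics, ticket, finder
def ray(cal,uv):
    d=np.array([(uv[0]-cal["cx"])/cal["fx"],(uv[1]-cal["cy"])/cal["fy"]]); s=d.copy()
    for _ in range(20): s=d/(1+cal["k1"]*(s@s))
    T=np.array(cal["world_from_camera"]); v=T[:3,:3]@np.r_[s,1]
    return T[:3,3],v/np.linalg.norm(v)
def atz(cal,uv,z):
    o,v=ray(cal,uv); return o+v*(z-o[2])/v[2]
def tri(rs):
    A=sum(np.eye(3)-np.outer(v,v) for o,v in rs); b=sum((np.eye(3)-np.outer(v,v))@o for o,v in rs)
    p=np.linalg.solve(A,b); return p,[np.linalg.norm(np.cross(p-o,v)) for o,v in rs]
E
python3 - <<'E'
from h import *
print(get_obs())
for n in("side","top"):
    im=optics.capture(n); cv2.imwrite(f"pics/{n}0.png",im[:,:,::-1])
    c=optics.get_calibration(n); print(n,np.round(np.array(c["world_from_camera"]),2).tolist(),c["fx"])
    for t in "pot handle warmer seat hood_edge trivet switch_tip jar cups praline_tray".split():
        r=finder.pinpoint(t,n); print(t,[(np.round(x["uv"],1).tolist(),round(x["confidence"],2)) for x in r[:2]])
E
```

```text
{'time': 0.0, 'joint_positions': array([ 1.10800449e+00,  3.42742534e-01,  1.52502614e+00,  9.16132121e-06,
        1.27539468e+00, -1.45999616e-01]), 'dq': array([-0.00132731,  0.00137799, -0.0007216 , -0.0007656 ,  0.00177567,
        0.00090387]), 'tau': array([ 1.08077940e-03, -4.31243491e+01, -2.44225556e+01,  7.19528552e-02,
        5.58695546e-02, -1.17869176e-04]), 'tool_pos': array([163.33891519, 498.51273031, 226.0314987 ]), 'tcp_rot': array([-3.14003994e+00, -2.37175013e-04,  2.82479758e+00]), 'contact_force': array([-0.61994878,  0.22762037,  0.51915264]), 'moment': array([0.00815303, 0.0145599 , 0.00135089]), 'finger_force': 0.0, 'grip_width': 92.22949799923508}
side [[0.91, -0.26, 0.34, 225.7], [-0.42, -0.59, 0.69, -771.07], [0.02, -0.77, -0.64, 900.83], [0.0, 0.0, 0.0, 1.0]] 517.2226901634524
pot [([341.1, 235.3], 0.9)]
handle []
warmer [([420.7, 309.8], 0.63), ([338.4, 252.2], 0.57)]
seat [([341.6, 236.8], 0.96)]
hood_edge [([339.4, 138.9], 0.67), ([326.1, 176.4], 0.54)]
trivet [([368.2, 381.4], 0.64)]
switch_tip [([339.7, 141.3], 0.68), ([298.8, 261.3], 0.64)]
jar [([227.2, 196.0], 0.89), ([341.8, 232.7], 0.52)]
cups [([421.6, 312.0], 0.88)]
praline_tray [([325.8, 173.8], 0.55)]
top [[-0.01, -1.0, 0.08, 511.67], [-1.0, 0.01, -0.01, -3.75], [0.01, -0.08, -1.0, 1372.6], [0.0, 0.0, 0.0, 1.0]] 516.7715844127601
pot [([311.3, 183.6], 0.86)]
handle [([307.3, 175.5], 0.74)]
warmer [([312.3, 192.4], 0.87)]
seat []
hood_edge [([306.8, 177.3], 0.59), ([310.4, 191.9], 0.32)]
trivet [([442.8, 229.5], 0.59)]
switch_tip [([340.3, 242.1], 0.53)]
jar [([198.3, 261.2], 0.73)]
cups [([400.8, 158.0], 0.64)]
praline_tray [([211.0, 155.3], 0.87)]
```

View pics/side0.png

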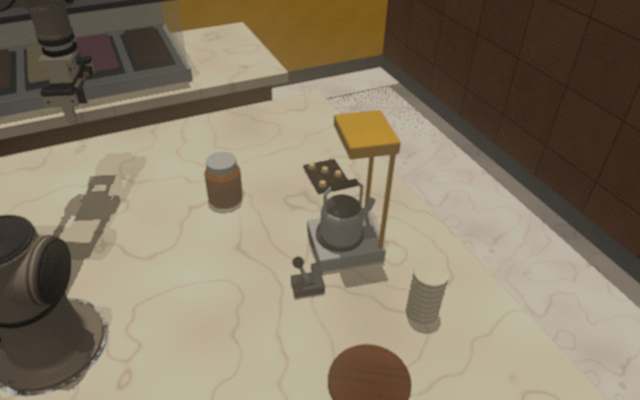

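View pics/top0.png

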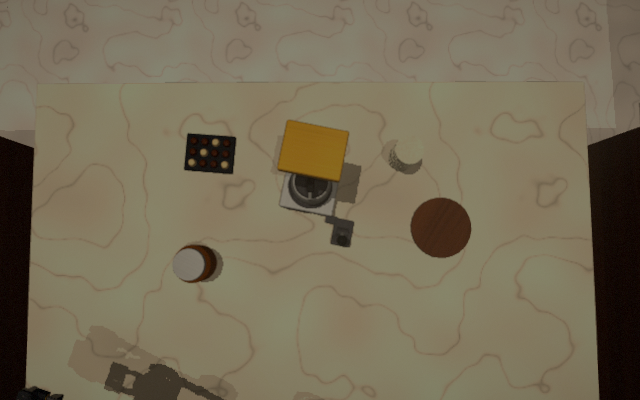

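```bash
python3 - <<'E'
from h import *
S=optics.get_calibration("side");T=optics.get_calibration("top")
f=lambda n,c,uv,z: print(n,np.round(atz(c,uv,z),1))
f("pot s",S,(341.1,235.3),49);f("seat s",S,(341.6,236.8),49);f("pot t",T,(311.3,183.6),49)
f("handle t",T,(307.3,175.5),199);f("warmer t",T,(312.3,192.4),0);f("warmer s",S,(338.4,252.2),0)
f("hood s",S,(339.4,138.9),310);f("hood t",T,(306.8,177.3),310)
f("trivet s",S,(368.2,381.4),0);f("trivet t",T,(442.8,229.5),0)
f("tip s",S,(298.8,261.3),85);f("tip t",T,(340.3,242.1),85)
f("jar s",S,(227.2,196),0);f("jar t",T,(198.3,261.2),0);f("cups t",T,(400.8,158),0);f("tray t",T,(211,155.3),0)
E
```

```text
pot s [659.5  -3.9  49. ]
seat s [658.3  -8.9  49. ]
pot t [663.3   2.   49. ]
handle t [664.8  10.4 199. ]
warmer t [ 6.453e+02 -4.000e-01  0.000e+00]
warmer s [652.2  -9.3   0. ]
hood s [651.9  16.6 310. ]
hood t [646.6  10.1 310. ]
trivet s [ 551.  -339.3    0. ]
trivet t [ 544.1 -347.2    0. ]
tip s [522.3 -71.   85. ]
tip t [512.6 -69.4  85. ]
jar s [470.5 300.5   0. ]
jar t [464.8 301.3   0. ]
cups t [ 736.9 -238.8    0. ]
tray t [746.8 270.8   0. ]
```

Side view: pot at (341,225) under the hood, jar at (224,180), lever ball at (298,262), trivet at (370,378). Top view: hood at (314,150), trivet at (441,228), lever at (342,235), which agrees with the networks. Next I'll refine the yaw and trivet centre.

```bash
cat >> h.py <<'E'
def Rtool(yaw,tilt,rolly=0):
    x=np.array([np.cos(yaw),np.sin(yaw),0]);z=np.sin(tilt)*x-np.cos(tilt)*np.array([0,0,1]);y=np.array([-np.sin(yaw),np.cos(yaw),0])
    return R.from_matrix(np.c_[np.cross(y,z),y,z])
def pose():
    o=get_obs(); return np.array(o["tool_pos"]),R.from_euler("xyz",o["tcp_rot"])
def plan(wps,p=None,r=None,nd=3):
    """wps: (pos,Rot,rows); prints one call each (split when over range)"""
    if p is None: p,r=pose()
    for q,s,n in wps:
        q=np.array(q,float)
        k=max(1,int(np.ceil(np.abs(r.inv().apply(q-p)).max()/118)))
        for i in range(k):
            qi=p+(q-p)/(k-i); si=r*R.from_rotvec((r.inv()*s).as_rotvec()/(k-i))
            d=np.round(r.inv().apply(qi-p)/120,nd); t=np.round((r.inv()*si).as_rotvec()/(2*np.pi),nd)
            print("offset",d.tolist(),"rot",t.tolist(),"rows",n,"->",np.round(qi).tolist())
            p=p+r.apply(d*120); r=r*R.from_rotvec(t*2*np.pi)
E
python3 - <<'E'
from h import *
S=optics.get_calibration("side");T=optics.get_calibration("top")
ims={n:optics.capture(n) for n in("side","top")}
for n,c in(("side",S),("top",T)):
    m=finder.silhouettes("trivet",n)
    if m:
        g=m[0]["region"].astype(np.uint8); ct=max(cv2.findContours(g,0,1)[0],key=len)[:,0]
        w=np.array([atz(c,u,12)[:2] for u in ct.astype(float)],np.float32); print("trivet",n,m[0]["confidence"],cv2.minEnclosingCircle(w),cv2.fitEllipse(w))
    hsv=cv2.cvtColor(ims[n],cv2.COLOR_RGB2HSV); g=cv2.inRange(hsv,(15,150,90),(30,255,255))
    if n=="side": g[:, :330]=0; g[:100]=0
    k,l,st,_=cv2.connectedComponentsWithStats(g); i=1+st[1:,4].argmax(); ct=cv2.findContours((l==i).astype(np.uint8),0,1)[0][0][:,0]
    w=np.array([atz(c,u,340)[:2] for u in ct.astype(float)],np.float32); r=cv2.minAreaRect(w); print("hood",n,r,np.round(cv2.boxPoints(r)).tolist())
pot=finder.silhouettes("warmer","top")
t1=[x["uv"] for x in finder.pinpoint("switch_tip","side")]; t2=[x["uv"] for x in finder.pinpoint("switch_tip","top")]
print(t1,t2,tri([ray(S,(298.3,262.5)),ray(T,(343,240))]))
p,r=pose(); print(p)
G=Rtool(-.13,np.radians(45))
plan([((400,150,380),G,4),((560,10,290),G,4)])
E
```

```text
trivet side 0.62 ((548.06884765625, -342.2274169921875), 81.23268127441406) ((554.1199340820312, -330.133056640625), (125.19976806640625, 168.28598022460938), 66.75797271728516)
hood side ((695.2945556640625, -11.108779907226562), (128.92022705078125, 101.32240295410156), 78.5488052368164) [[633.0, -64.0], [732.0, -84.0], [758.0, 42.0], [658.0, 62.0]]
trivet top 0.72 ((550.844970703125, -337.5171813964844), 80.91398620605469) ((551.3507080078125, -337.5531005859375), (156.6391143798828, 160.15855407714844), 3.834083080291748)
hood top ((698.3491821289062, -2.93212890625), (128.44229125976562, 102.70694732666016), 78.45529174804688) [[635.0, -56.0], [736.0, -76.0], [762.0, 50.0], [661.0, 70.0]]
[[298.0, 260.7], [338.0, 250.7]] [[341.1, 242.1]] (array([518.25373464, -76.25037793,  88.08942157]), [np.float64(0.5702731658822373), np.float64(0.5702731658822955)])
[163.54533678 498.90059617 226.74845026]
offset [-0.926, -0.716, -0.426] rot [-0.004, -0.042, -0.009] rows 4 -> [242.0, 383.0, 278.0]
offset [-0.966, -0.762, -0.193] rot [-0.004, -0.041, -0.01] rows 4 -> [321.0, 266.0, 329.0]
offset [-0.937, -0.821, 0.033] rot [-0.004, -0.042, -0.009] rows 4 -> [400.0, 150.0, 380.0]
offset [-0.254, -0.493, 0.786] rot [0.0, 0.0, -0.0] rows 4 -> [480.0, 80.0, 335.0]
offset [-0.255, -0.492, 0.786] rot [0.0, 0.0, -0.0] rows 4 -> [560.0, 10.0, 290.0]
```

Emit:
send_rows(
  offset=[
    [-0.926,-0.716,-0.426],
    [-0.926,-0.716,-0.426],
    [-0.926,-0.716,-0.426],
    [-0.926,-0.716,-0.426],
  ],
  delta_rot=[
    [-0.004,-0.042,-0.009],
    [-0.004,-0.042,-0.009],
    [-0.004,-0.042,-0.009],
    [-0.004,-0.042,-0.009],
  ],
  grip=1,
)

```text
time: 1.95
tool_pos: [242.9, 382.1, 278.9]
tcp_rot: [3.121, 0.265, 2.877]
contact_force: [-0.2, -0.3, -0.5]
grip_width: 91.8
finger_force: 0.0
```

Emit:
send_rows(
  offset=[
    [-0.966,-0.762,-0.193],
    [-0.966,-0.762,-0.193],
    [-0.966,-0.762,-0.193],
    [-0.966,-0.762,-0.193],
  ],
  delta_rot=[
    [-0.004,-0.041,-0.01],
    [-0.004,-0.041,-0.01],
    [-0.004,-0.041,-0.01],
    [-0.004,-0.041,-0.01],
  ],
)

```text
time: 2.45
tool_pos: [321.5, 266.3, 329.3]
tcp_rot: [3.12, 0.524, 2.939]
contact_force: [1.0, -0.1, -0.1]
grip_width: 91.8
finger_force: 0.0
```

Emit:
send_rows(
  offset=[
    [-0.937,-0.821,0.033],
    [-0.937,-0.821,0.033],
    [-0.937,-0.821,0.033],
    [-0.937,-0.821,0.033],
  ],
  delta_rot=[
    [-0.004,-0.042,-0.009],
    [-0.004,-0.042,-0.009],
    [-0.004,-0.042,-0.009],
    [-0.004,-0.042,-0.009],
  ],
)

```text
time: 2.95
tool_pos: [400.5, 149.8, 380.1]
tcp_rot: [3.136, 0.788, 3.005]
contact_force: [0.4, -0.8, -0.3]
grip_width: 91.6
finger_force: 0.0
```

Emit:
send_rows(
  offset=[
    [-0.254,-0.493,0.786],
    [-0.254,-0.493,0.786],
    [-0.254,-0.493,0.786],
    [-0.254,-0.493,0.786],
  ],
  delta_rot=[
    [0,0,0],
    [0,0,0],
    [0,0,0],
    [0,0,0],
  ],
)

```text
time: 3.45
tool_pos: [479.7, 81.2, 334.1]
tcp_rot: [3.138, 0.786, 3.01]
contact_force: [-0.3, -0.9, 0.1]
grip_width: 91.8
finger_force: 0.0
```

```bash
python3 - <<'E'
from h import *
c=optics.get_calibration("wrist"); im=optics.capture("wrist"); cv2.imwrite("pics/w1.png",im[:,:,::-1])
print(np.round(c["world_from_camera"],2).tolist())
for t,z in(("handle",199),("pot",49),("seat",49),("hood_edge",310),("switch_tip",88)):
    for x in finder.pinpoint(t,"wrist")[:2]: print(t,np.round(x["uv"],1),round(x["confidence"],2),np.round(atz(c,x["uv"],z),1))
E
```

```text
[[0.13, 0.48, 0.87, 317.19], [0.99, -0.07, -0.11, 102.62], [0.0, 0.87, -0.49, 392.43], [0.0, 0.0, 0.0, 1.0]]
handle [268.9 193.9] 0.79 [652.4   3.2 199. ]
pot [277.2 103.9] 0.95 [653.5   5.2  49. ]
hood_edge [266.4 280.5] 0.75 [631.5  13.7 310. ]
hood_edge [173.8  39.4] 0.62 [370.2  56.2 310. ]
switch_tip [173.   43.2] 0.96 [517.  -71.8  88. ]
```

View pics/w1.png

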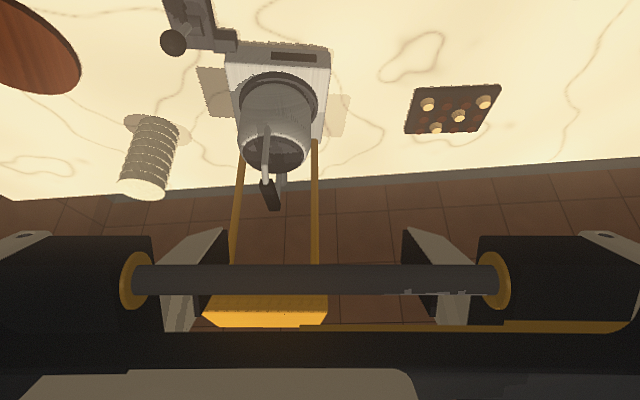

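Wrist view (upside down): pot at (275,130), black grip from about (265,182) to (275,208), lever ball at (173,42), hood below. I'll move closer to fix the grip's direction.

```bash
python3 - <<'E'
from h import *
im=cv2.imread("pics/w1.png"); cv2.imwrite("pics/w1c.png",cv2.resize(im[90:250,200:360],None,fx=3.7,fy=3.7,interpolation=cv2.INTER_CUBIC))
T=optics.get_calibration("wrist")
M=np.linalg.inv(np.array(T["world_from_camera"]))
for yaw in(-.4,-.3,-.2,-.1,0):
    o=[]
    for s in(-32,32):
        P=np.array([655+s*np.cos(yaw),3+s*np.sin(yaw),199,1]); q=(M@P)[:3]; x=q[:2]/q[2]; x=x*(1+T["k1"]*(x@x)); o.append(np.round([x[0]*T["fx"]+T["cx"],x[1]*T["fy"]+T["cy"]],1).tolist())
    print(yaw,o)
E
```

```text
-0.4 [[273.4, 180.2], [265.5, 204.8]]
-0.3 [[270.6, 179.9], [267.9, 205.0]]
-0.2 [[267.8, 179.7], [270.4, 205.1]]
-0.1 [[265.0, 179.7], [272.8, 205.1]]
0 [[262.2, 179.8], [275.2, 205.0]]
```

View pics/w1c.png

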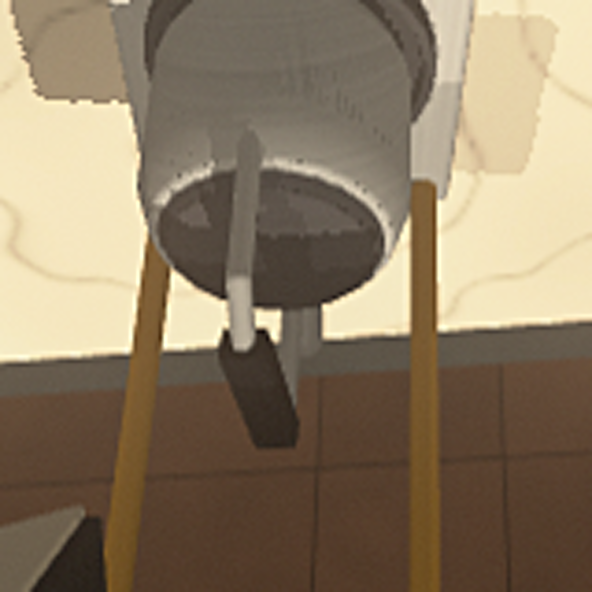

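Crop: grip runs (265.7,183) to (274.6,209), so pot yaw is about -0.08. Moving to pregrasp.

```bash
python3 - <<'E'
from h import *
G=Rtool(-.09,np.radians(42)); z=G.as_matrix()[:,2]; g=np.array([657,4,199])
plan([(g-75*z,G,4)])
E
```

```text
offset [-0.16, -0.233, 0.638] rot [-0.002, 0.004, -0.002] rows 4 -> [543.0, 45.0, 295.0]
offset [-0.173, -0.243, 0.63] rot [-0.002, 0.005, -0.003] rows 4 -> [607.0, 9.0, 255.0]
```

Emit:
send_rows(
  offset=[
    [-0.16,-0.233,0.638],
    [-0.16,-0.233,0.638],
    [-0.16,-0.233,0.638],
    [-0.16,-0.233,0.638],
  ],
  delta_rot=[
    [-0.002,0.004,-0.002],
    [-0.002,0.004,-0.002],
    [-0.002,0.004,-0.002],
    [-0.002,0.004,-0.002],
  ],
)

```text
time: 4.25
tool_pos: [543.1, 44.1, 295.0]
tcp_rot: [3.138, 0.763, 3.028]
contact_force: [1.2, 0.2, 0.7]
grip_width: 91.8
finger_force: 0.0
```

Emit:
send_rows(
  offset=[
    [-0.05,-0.07,0.18],
    [-0.1,-0.14,0.36],
    [-0.14,-0.19,0.5],
    [-0.173,-0.243,0.63],
    [-0.173,-0.243,0.63],
  ],
  delta_rot=[
    [-0.002,0.005,-0.003],
    [-0.002,0.005,-0.003],
    [-0.002,0.005,-0.003],
    [-0.002,0.005,-0.003],
    [-0.002,0.005,-0.003],
  ],
)

```text
time: 4.88
tool_pos: [606.9, 7.6, 254.4]
tcp_rot: [-3.14, 0.731, 3.053]
contact_force: [-0.5, 0.2, 0.5]
grip_width: 91.7
finger_force: 0.0
```

```bash
python3 - <<'E'
from h import *
print(pose()[0])
c=optics.get_calibration("wrist"); im=optics.capture("wrist"); cv2.imwrite("pics/w2.png",im[:,:,::-1])
for t,z in(("handle",199),("pot",49),("seat",49)):
    for x in finder.pinpoint(t,"wrist")[:2]: print(t,np.round(x["uv"],1),round(x["confidence"],2),np.round(atz(c,x["uv"],z),1))
s=optics.get_calibration("side"); optics.capture("side")
for t,z in(("handle",199),("pot",49)):
    for x in finder.pinpoint(t,"side")[:2]: print("s",t,np.round(x["uv"],1),round(x["confidence"],2),np.round(atz(s,x["uv"],z),1))
G=Rtool(-.09,np.radians(42)); z=G.as_matrix()[:,2]; g=np.array([657,4,199])
M=np.linalg.inv(np.array(c["world_from_camera"]))
for s in(-32,0,32):
    P=np.array([657+s,4-.09*s,199,1]); q=(M@P)[:3]; x=q[:2]/q[2]; x=x*(1+c["k1"]*(x@x)); print(s,x[0]*c["fx"]+c["cx"],x[1]*c["fy"]+c["cy"])
E
```

```text
[606.9272293    7.64822212 254.40767699]
handle [313.6 208.6] 0.78 [660.8   2.5 199. ]
pot [311.2  78. ] 0.86 [ 6.589e+02 -2.000e-01  4.900e+01]
s handle [347.4 185.4] 0.87 [666.   -5.6 199. ]
s pot [338.  234.3] 0.81 [654.3   2.   49. ]
-32 315.2506935237573 181.844872124616
0 315.15692171102984 206.0261381850865
32 315.0820404919739 225.36174217059207
```

View pics/w2.png

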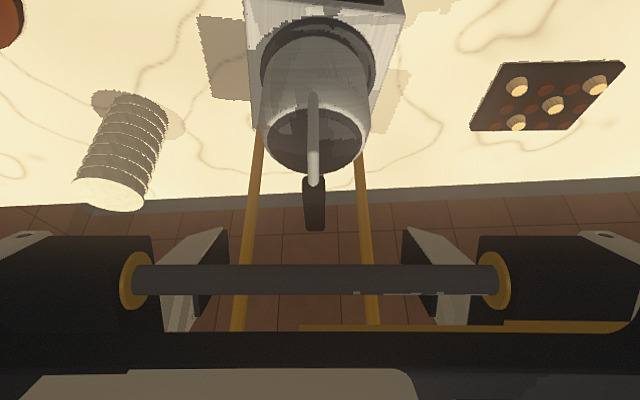

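Grip at (313,205), vertical in the image and midway between the fingers, so the yaw is right. Going in.

```bash
python3 - <<'E'
from h import *
G=Rtool(-.09,np.radians(42)); z=G.as_matrix()[:,2]; g=np.array([659,2.5,199])
plan([(g+15*z,G,8)])
E
```

```text
offset [-0.013, -0.002, 0.763] rot [-0.0, -0.0, 0.0] rows 8 -> [669.0, 2.0, 188.0]
```

Emit:
send_rows(
  offset=[
    [-0.002,0,0.12],
    [-0.004,-0.001,0.24],
    [-0.006,-0.001,0.36],
    [-0.008,-0.002,0.48],
    [-0.01,-0.002,0.58],
    [-0.012,-0.002,0.68],
    [-0.013,-0.002,0.77],
    [-0.013,-0.002,0.78],
  ],
  delta_rot=[
    [0,0,0],
    [0,0,0],
    [0,0,0],
    [0,0,0],
    [0,0,0],
    [0,0,0],
    [0,0,0],
    [0,0,0],
  ],
)

```text
time: 6.22
tool_pos: [677.1, 0.4, 202.5]
tcp_rot: [3.141, 0.698, 3.053]
contact_force: [0.4, -0.9, 0.4]
grip_width: 92.0
finger_force: 0.0
```

Emit:
send_rows(
  offset=[
    [0,0,0],
    [0,0,0],
    [0,0,0],
    [0,0,0],
    [0,0,0],
    [0,0,0],
    [0,0,0],
    [0,0,0],
  ],
  delta_rot=[
    [0,0,0],
    [0,0,0],
    [0,0,0],
    [0,0,0],
    [0,0,0],
    [0,0,0],
    [0,0,0],
    [0,0,0],
  ],
  grip=0,
)

```text
time: 7.22
tool_pos: [676.8, 0.4, 203.2]
tcp_rot: [3.141, 0.698, 3.053]
contact_force: [-0.4, 2.4, -0.1]
grip_width: 16.4
finger_force: 1.0
```

```bash
python3 - <<'E'
from h import *
p,r=pose();print(p,r.as_euler("xyz"))
plan([(p+[0,0,30],r,8),(p+[-110,20,40],r,8),(p+[-180,20,40],r,8)])
E
```

```text
[6.76783511e+02 4.24898982e-01 2.03164000e+02] [3.14125177 0.69830042 3.05271871]
offset [-0.161, 0.0, -0.191] rot [0.0, 0.0, 0.0] rows 8 -> [677.0, 0.0, 233.0]
offset [0.657, 0.085, -0.661] rot [0.0, 0.0, 0.0] rows 8 -> [567.0, 20.0, 243.0]
offset [0.445, -0.052, -0.373] rot [0.0, 0.0, 0.0] rows 8 -> [497.0, 20.0, 243.0]
```

The arm stopped 16 mm short (TCP at z 203 instead of 187), so the fingers only hold the top edge of the bar. Checking joints before lifting.

```bash
python3 - <<'E'
from h import *
o=get_obs(); print(o["joint_positions"],o["contact_force"],o["finger_force"])
E
```

```text
[-0.12306305  0.35901494  1.80247005  0.08001753  0.28296207 -1.67383562] [-0.43457192  2.39961397 -0.14792122] 0.9534966945648193
```

Joint 5 is at its minimum (0.28), so 42° tilt isn't reachable at this height. I'll open, back off, fit the arm's link lengths from a few readings and choose a feasible tilt.

Emit:
send_rows(
  offset=[
    [0,0,0],
    [0,0,0],
    [0,0,0],
  ],
  delta_rot=[
    [0,0,0],
    [0,0,0],
    [0,0,0],
  ],
  grip=1,
)

```text
time: 7.6
tool_pos: [676.8, 0.4, 203.2]
tcp_rot: [3.141, 0.698, 3.053]
contact_force: [0.2, -0.5, -0.3]
grip_width: 41.7
finger_force: 0.0
```

Emit:
send_rows(
  offset=[
    [0,0,-0.4],
    [0,0,-0.4],
    [0,0,-0.4],
    [0,0,-0.4],
  ],
  delta_rot=[
    [0,0,0],
    [0,0,0],
    [0,0,0],
    [0,0,0],
  ],
)

```text
time: 8.1
tool_pos: [646.1, 3.1, 238.9]
tcp_rot: [3.141, 0.697, 3.053]
contact_force: [-0.4, -0.7, 1.0]
grip_width: 81.9
finger_force: 0.0
```

```bash
python3 - <<'E'
from h import *
import json
o=get_obs(); print(o["joint_positions"].tolist(),o["tool_pos"].tolist(),R.from_euler("xyz",o["tcp_rot"]).as_matrix()[:,2])
E
```

```text
[-0.1255989907790181, 0.26060609114014577, 1.8309522062007242, 0.06890055101150822, 0.35432374519974463, -1.663514572283517] [646.0500076525698, 3.092162857997611, 238.873672678317] [ 0.63928094 -0.05664172 -0.76688434]
```

Emit:
send_rows(
  offset=[
    [0,0,0],
    [0,0,0],
  ],
  delta_rot=[
    [0,0.02,0],
    [0,0.02,0],
  ],
)

```text
time: 8.35
tool_pos: [647.9, 2.8, 240.6]
tcp_rot: [3.141, 0.575, 3.053]
contact_force: [-0.0, 1.8, 0.6]
grip_width: 91.3
finger_force: 0.0
```

```bash
python3 - <<'E'
from h import *
o=get_obs(); print(o["joint_positions"].tolist(),o["tool_pos"].tolist(),R.from_euler("xyz",o["tcp_rot"]).as_matrix()[:,2])
E
```

```text
[-0.12317614169131115, 0.2887746692236318, 1.7127029033151993, 0.03521089805568174, 0.5651828923978842, -1.629447225773901] [647.9406138731534, 2.809229875189642, 240.56027353886] [ 0.54211194 -0.04811708 -0.83892753]
```

```bash
cat > ik.py <<'E'
from h import *
D=[([1.108,0.342743,1.525026],[163.54,498.9,226.75],[0,0,-1]),
([-.12306,.35901,1.80247],[676.78,.42,203.16],[.6405,-.057,-.7659]),
([-.1256,.26061,1.83095],[646.05,3.09,238.87],[.63928,-.05664,-.76688]),
([-.12318,.28877,1.7127],[647.94,2.81,240.56],[.54211,-.04812,-.83893])]
A=[];b=[]
for q,p,z in D:
    c,s=np.cos(q[0]),np.sin(q[0]); a=q[1];f=q[1]+q[2]
    A.append([1,0,np.sin(a),np.sin(f),z[0]*c+z[1]*s]);b.append(p[0]*c+p[1]*s)
    A.append([0,1,np.cos(a),np.cos(f),z[2]]);b.append(p[2])
A=np.array(A);b=np.array(b);X=np.linalg.lstsq(A,b,rcond=None)[0]
r0,d1,L2,L3,Lt=X
e=np.mean([-(p[0]*np.sin(q[0])-p[1]*np.cos(q[0]))+Lt*(z[0]*np.sin(q[0])-z[1]*np.cos(q[0])) for q,p,z in D])
def q5(p,Rt):
    z=Rt.as_matrix()[:,2]; w=np.array(p)-Lt*z; rho=np.hypot(w[0],w[1])
    q1=np.arctan2(w[1],w[0])-np.arcsin(e/rho); r=np.sqrt(rho**2-e**2)-r0; h=w[2]-d1; d=np.hypot(r,h)
    k=np.arccos(np.clip((d*d-L2**2-L3**2)/(2*L2*L3),-1,1)); a=np.arctan2(r,h)-np.arctan2(L3*np.sin(k),L2+L3*np.cos(k)); f=a+k
    v=[np.sin(f)*np.cos(q1),np.sin(f)*np.sin(q1),np.cos(f)]
    return np.round([q1,a,k,np.arccos(np.dot(v,z))],3)
E
python3 - <<'E'
from ik import *
print(X,e,A@X-b)
for q,p,z in D: print(q,q5(p,Rtool(np.arctan2(z[1],z[0]),np.arccos(-z[2]))))
g=np.array([659,2.5,199])
for t in(28,30,32,34,36,38):
    G=Rtool(-.09,np.radians(t)); print(t,q5(g+17*G.as_matrix()[:,2],G),q5(g+10*G.as_matrix()[:,2],G),q5(g+[0,0,25]+17*G.as_matrix()[:,2],G))
E
```

```text
[ 38.45349165 190.73724575 458.28710979 342.01351487 294.48635492] 76.80127554812647 [ 0.08107929  1.05005612  1.17646226  0.62197541  1.50830644 -1.32266622
 -2.76584799 -0.3493653 ]
[1.108, 0.342743, 1.525026] [1.107 0.343 1.528 1.271]
[-0.12306, 0.35901, 1.80247] [-0.123  0.358  1.807  0.28 ]
[-0.1256, 0.26061, 1.83095] [-0.125  0.256  1.833  0.357]
[-0.12318, 0.28877, 1.7127] [-0.123  0.294  1.704  0.569]
28 [-0.119  0.418  1.658  0.577] [-0.119  0.405  1.658  0.59 ] [-0.119  0.393  1.615  0.645]
30 [-0.119  0.407  1.692  0.52 ] [-0.119  0.394  1.693  0.532] [-0.119  0.381  1.65   0.588]
32 [-0.12   0.397  1.725  0.462] [-0.12   0.383  1.727  0.474] [-0.12   0.37   1.684  0.53 ]
34 [-0.12   0.388  1.758  0.403] [-0.12   0.374  1.76   0.415] [-0.12   0.359  1.717  0.472]
36 [-0.121  0.38   1.79   0.344] [-0.121  0.365  1.793  0.355] [-0.121  0.35   1.75   0.414]
38 [-0.121  0.373  1.822  0.284] [-0.121  0.358  1.826  0.295] [-0.121  0.342  1.782  0.355]
```

```bash
python3 - <<'E'
from ik import *
for t in(30,33,36):
  for yaw in(-.45,-.55,-.65):
    G=Rtool(yaw,np.radians(t)); print(t,yaw,q5(np.array([550,-338,162])+17*G.as_matrix()[:,2],G))
G=Rtool(-.09,np.radians(35)); z=G.as_matrix()[:,2]; g=np.array([657,2.5,199])
print(q5(g+17*z,G)); plan([(g-45*z,G,3),(g+17*z,G,8)])
E
```

```text
30 -0.45 [-0.73   0.428  1.788  0.441]
30 -0.55 [-0.703  0.426  1.791  0.413]
30 -0.65 [-0.676  0.427  1.788  0.403]
33 -0.45 [-0.737  0.416  1.835  0.366]
33 -0.55 [-0.707  0.414  1.838  0.33 ]
33 -0.65 [-0.677  0.416  1.836  0.315]
36 -0.45 [-0.745  0.407  1.882  0.298]
36 -0.55 [-0.711  0.405  1.885  0.247]
36 -0.65 [-0.677  0.407  1.882  0.225]
[-0.121  0.38   1.78   0.371]
offset [0.138, 0.004, -0.043] rot [0.0, -0.006, 0.0] rows 3 -> [631.0, 5.0, 236.0]
offset [0.002, -0.0, 0.516] rot [0.0, 0.0, 0.0] rows 8 -> [667.0, 2.0, 185.0]
```

```bash
python3 - <<'E'
from ik import *
G=Rtool(-.09,np.radians(34)); z=G.as_matrix()[:,2]; g=np.array([657,2.5,199])
plan([(g-45*z,G,3),(g+17*z,G,8)])
E
```

```text
offset [0.132, 0.004, -0.043] rot [0.0, -0.003, 0.0] rows 3 -> [632.0, 5.0, 236.0]
offset [0.0, -0.0, 0.516] rot [0.0, 0.0, 0.0] rows 8 -> [666.0, 2.0, 185.0]
```

Emit:
send_rows(
  offset=[
    [0.132,0.004,-0.043],
    [0.132,0.004,-0.043],
    [0.132,0.004,-0.043],
  ],
  delta_rot=[
    [0,-0.003,0],
    [0,-0.003,0],
    [0,-0.003,0],
  ],
  grip=1,
)

```text
time: 8.72
tool_pos: [630.4, 5.0, 235.7]
tcp_rot: [3.141, 0.593, 3.053]
contact_force: [0.2, 0.2, 0.1]
grip_width: 91.9
finger_force: 0.0
```

Emit:
send_rows(
  offset=[
    [0,0,0.09],
    [0,0,0.18],
    [0,0,0.27],
    [0,0,0.35],
    [0,0,0.43],
    [0,0,0.5],
    [0,0,0.516],
    [0,0,0.516],
  ],
  delta_rot=[
    [0,0,0],
    [0,0,0],
    [0,0,0],
    [0,0,0],
    [0,0,0],
    [0,0,0],
    [0,0,0],
    [0,0,0],
  ],
)

```text
time: 9.72
tool_pos: [664.5, 2.0, 184.3]
tcp_rot: [3.141, 0.592, 3.053]
contact_force: [0.2, -0.3, 0.5]
grip_width: 91.9
finger_force: 0.0
```

Emit:
send_rows(
  offset=[
    [-0.02,0,0.014],
    [-0.02,0,0.014],
  ],
  delta_rot=[
    [0,0,0],
    [0,0,0],
  ],
)

```text
time: 9.98
tool_pos: [667.6, 1.7, 184.7]
tcp_rot: [3.141, 0.592, 3.053]
contact_force: [-0.2, -0.5, -0.6]
grip_width: 91.7
finger_force: 0.0
```

Emit:
send_rows(
  offset=[
    [0,0,0],
    [0,0,0],
    [0,0,0],
    [0,0,0],
    [0,0,0],
    [0,0,0],
    [0,0,0],
    [0,0,0],
  ],
  delta_rot=[
    [0,0,0],
    [0,0,0],
    [0,0,0],
    [0,0,0],
    [0,0,0],
    [0,0,0],
    [0,0,0],
    [0,0,0],
  ],
  grip=0,
)

```text
time: 10.98
tool_pos: [667.3, 1.7, 184.3]
tcp_rot: [3.141, 0.592, 3.053]
contact_force: [-0.8, -0.8, -0.8]
grip_width: 16.4
finger_force: 0.9
```

Emit:
send_rows(
  offset=[
    [0,0,0],
    [0,0,0],
  ],
  delta_rot=[
    [0,0,0],
    [0,0,0],
  ],
)

```text
time: 11.22
tool_pos: [667.3, 1.8, 184.2]
tcp_rot: [3.141, 0.591, 3.053]
contact_force: [-0.7, -0.4, -0.6]
grip_width: 15.8
finger_force: 29.9
```

```bash
python3 - <<'E'
from ik import *
p,r=pose();print(p,r.as_euler("xyz"),get_obs()["joint_positions"])
plan([(p+[0,0,18],r,8),(p+[-60,5,24],r,8),(p+[-130,10,50],r,8)])
E
```

```text
[667.29220512   1.79555734 184.22080056] [3.14129302 0.59138654 3.05283253] [-0.12075997  0.38529634  1.75453154  0.04541118  0.41100081 -1.63899852]
offset [-0.084, 0.0, -0.125] rot [0.0, 0.0, 0.0] rows 8 -> [667.0, 2.0, 202.0]
offset [0.389, -0.003, -0.321] rot [0.0, 0.0, 0.0] rows 8 -> [607.0, 7.0, 208.0]
offset [0.365, -0.01, -0.506] rot [0.0, 0.0, 0.0] rows 8 -> [537.0, 12.0, 234.0]
```

Emit:
send_rows(
  offset=[
    [-0.021,0,-0.031],
    [-0.042,0,-0.062],
    [-0.063,0,-0.094],
    [-0.084,0,-0.125],
    [-0.084,0,-0.125],
    [-0.084,0,-0.125],
  ],
  delta_rot=[
    [0,0,0],
    [0,0,0],
    [0,0,0],
    [0,0,0],
    [0,0,0],
    [0,0,0],
  ],
)

```text
time: 11.98
tool_pos: [667.1, 1.7, 202.1]
tcp_rot: [3.141, 0.591, 3.053]
contact_force: [-0.2, 0.6, -6.1]
grip_width: 15.7
finger_force: 29.9
```

```bash
python3 - <<'E'
from h import *
im=optics.capture("side"); cv2.imwrite("pics/s2.png",cv2.resize(im[100:300,220:460,::-1],None,fx=3,fy=3))
E
```

```text
(no output)
```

View pics/s2.png

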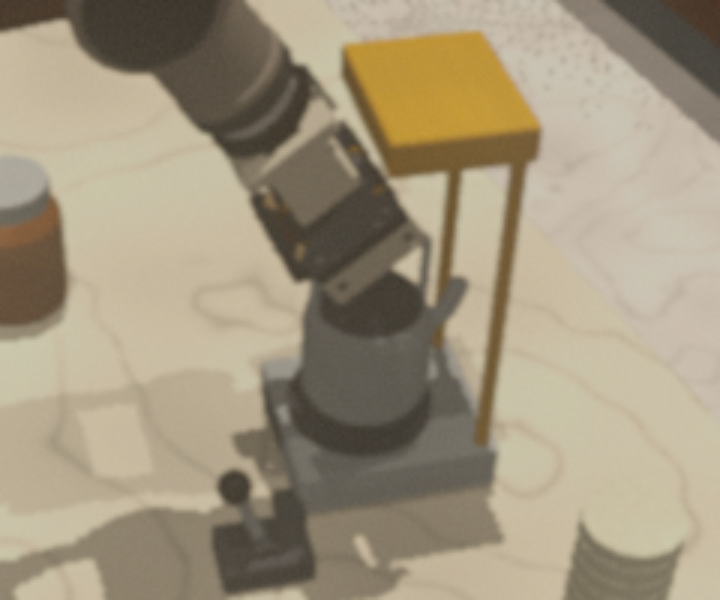

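Pot is lifted about 18 mm and upright (body at crop (365,360)), held by its arch, with the hood clear. Pulling it out towards -x.

Emit:
send_rows(
  offset=[
    [0.05,0,-0.041],
    [0.1,-0.001,-0.082],
    [0.15,-0.001,-0.123],
    [0.2,-0.002,-0.164],
    [0.25,-0.002,-0.205],
    [0.3,-0.002,-0.246],
    [0.35,-0.003,-0.287],
    [0.389,-0.003,-0.321],
  ],
  delta_rot=[
    [0,0,0],
    [0,0,0],
    [0,0,0],
    [0,0,0],
    [0,0,0],
    [0,0,0],
    [0,0,0],
    [0,0,0],
  ],
)

```text
time: 13.02
tool_pos: [606.8, 6.8, 208.3]
tcp_rot: [3.141, 0.591, 3.053]
contact_force: [-0.3, 1.1, -6.1]
grip_width: 15.4
finger_force: 29.9
```

Emit:
send_rows(
  offset=[
    [0.05,0,-0.06],
    [0.1,-0.001,-0.13],
    [0.15,-0.002,-0.2],
    [0.2,-0.003,-0.27],
    [0.25,-0.005,-0.34],
    [0.3,-0.007,-0.41],
    [0.34,-0.009,-0.47],
    [0.365,-0.01,-0.506],
  ],
  delta_rot=[
    [0,0,0],
    [0,0,0],
    [0,0,0],
    [0,0,0],
    [0,0,0],
    [0,0,0],
    [0,0,0],
    [0,0,0],
  ],
)

```text
time: 14.02
tool_pos: [536.8, 11.8, 234.6]
tcp_rot: [3.141, 0.592, 3.053]
contact_force: [-0.1, -0.0, -5.5]
grip_width: 15.8
finger_force: 29.9
```

```bash
python3 - <<'E'
from ik import *
p,r=pose();print(p,r.as_euler("xyz"))
tilt=.592
G=Rtool(-.4,tilt); z=G.as_matrix()[:,2]; P=np.array([550.5,-338.5,0])
# grip centre (pot axis) sits about where grasp was: axis x 659 vs TCP 667.3 at grasp, height 199 vs 184.2
z0=Rtool(-.09,tilt).as_matrix(); 
off=np.array([-8.3,0.7,14.8]); o2=G.apply(Rtool(-.09,tilt).inv().apply(off))
t=P+[0,0,162]-o2; print("final TCP",t,q5(t,G),q5([520,0,285],r))
plan([((525,5,288),r,8),((500,-130,288),Rtool(-.25,tilt),8),((t[0],t[1],288),G,8),((t[0],t[1],t[2]+8),G,8)])
E
```

```text
[536.83050167  11.76149466 234.59377571] [3.14133308 0.59187775 3.05279978]
final TCP [ 558.19082758 -341.69862018  147.2       ] [-0.756  0.415  1.848  0.369] [-0.176 -0.023  1.951  0.625]
offset [-0.171, -0.065, -0.421] rot [0.0, 0.0, 0.0] rows 8 -> [525.0, 5.0, 288.0]
offset [0.045, -0.569, -0.03] rot [0.007, -0.0, 0.011] rows 8 -> [513.0, -63.0, 288.0]
offset [0.005, -0.572, -0.006] rot [0.007, -0.0, 0.01] rows 8 -> [500.0, -130.0, 288.0]
offset [-0.375, -0.796, 0.251] rot [0.007, -0.0, 0.01] rows 8 -> [529.0, -236.0, 288.0]
offset [-0.423, -0.759, 0.286] rot [0.007, -0.0, 0.01] rows 8 -> [558.0, -342.0, 288.0]
offset [0.617, 0.002, 0.918] rot [-0.0, -0.0, 0.0] rows 8 -> [558.0, -342.0, 155.0]
```

Emit:
send_rows(
  offset=[
    [-0.03,-0.01,-0.07],
    [-0.06,-0.02,-0.14],
    [-0.09,-0.03,-0.21],
    [-0.12,-0.045,-0.28],
    [-0.15,-0.055,-0.35],
    [-0.171,-0.065,-0.421],
  ],
  delta_rot=[
    [0,0,0],
    [0,0,0],
    [0,0,0],
    [0,0,0],
    [0,0,0],
    [0,0,0],
  ],
)

```text
time: 14.78
tool_pos: [525.4, 4.8, 288.3]
tcp_rot: [3.141, 0.592, 3.053]
contact_force: [0.2, 0.5, -6.0]
grip_width: 15.7
finger_force: 29.9
```

Emit:
send_rows(
  offset=[
    [0.004,-0.05,-0.003],
    [0.01,-0.13,-0.007],
    [0.017,-0.22,-0.012],
    [0.024,-0.31,-0.016],
    [0.031,-0.4,-0.021],
    [0.038,-0.49,-0.026],
    [0.045,-0.569,-0.03],
  ],
  delta_rot=[
    [0.001,0,0.001],
    [0.002,0,0.003],
    [0.003,0,0.005],
    [0.004,0,0.006],
    [0.005,0,0.008],
    [0.006,0,0.01],
    [0.007,0,0.011],
  ],
)

```text
time: 15.65
tool_pos: [512.8, -63.3, 287.6]
tcp_rot: [3.139, 0.591, 2.969]
contact_force: [0.6, -0.4, -6.9]
grip_width: 15.5
finger_force: 29.9
```

Emit:
send_rows(
  offset=[
    [0.001,-0.09,-0.001],
    [0.002,-0.18,-0.002],
    [0.003,-0.28,-0.003],
    [0.004,-0.38,-0.004],
    [0.005,-0.48,-0.005],
    [0.005,-0.572,-0.006],
  ],
  delta_rot=[
    [0.001,0,0.002],
    [0.002,0,0.003],
    [0.004,0,0.005],
    [0.005,0,0.007],
    [0.006,0,0.009],
    [0.007,0,0.01],
  ],
)

```text
time: 16.4
tool_pos: [500.3, -130.9, 287.7]
tcp_rot: [3.141, 0.591, 2.893]
contact_force: [0.3, 0.4, -6.0]
grip_width: 15.6
finger_force: 29.9
```

Emit:
send_rows(
  offset=[
    [-0.045,-0.1,0.03],
    [-0.09,-0.2,0.06],
    [-0.14,-0.3,0.094],
    [-0.19,-0.4,0.126],
    [-0.235,-0.5,0.157],
    [-0.28,-0.6,0.189],
    [-0.33,-0.7,0.22],
    [-0.375,-0.796,0.251],
  ],
  delta_rot=[
    [0.001,0,0.001],
    [0.002,0,0.003],
    [0.003,0,0.004],
    [0.004,0,0.005],
    [0.004,0,0.006],
    [0.005,0,0.008],
    [0.006,0,0.009],
    [0.007,0,0.01],
  ],
)

```text
time: 17.4
tool_pos: [529.8, -236.8, 287.7]
tcp_rot: [-3.141, 0.591, 2.818]
contact_force: [0.3, -0.1, -6.2]
grip_width: 15.8
finger_force: 29.9
```

Emit:
send_rows(
  offset=[
    [-0.056,-0.1,0.038],
    [-0.111,-0.2,0.075],
    [-0.167,-0.3,0.113],
    [-0.223,-0.4,0.15],
    [-0.28,-0.5,0.19],
    [-0.334,-0.6,0.226],
    [-0.39,-0.7,0.264],
    [-0.423,-0.759,0.286],
  ],
  delta_rot=[
    [0.001,0,0.001],
    [0.002,0,0.003],
    [0.003,0,0.004],
    [0.004,0,0.005],
    [0.004,0,0.006],
    [0.005,0,0.008],
    [0.006,0,0.009],
    [0.007,0,0.01],
  ],
)

```text
time: 18.4
tool_pos: [558.9, -342.7, 287.5]
tcp_rot: [-3.139, 0.591, 2.742]
contact_force: [-0.1, -0.5, -6.6]
grip_width: 16.0
finger_force: 29.9
```

```bash
python3 - <<'E'
from ik import *
p,r=pose();print(p,r.as_euler("xyz"),get_obs()["finger_force"])
for n in("side","top"):
    c=optics.get_calibration(n); im=optics.capture(n); cv2.imwrite(f"pics/{n}3.png",cv2.resize(im[180:400,230:550,::-1],None,fx=2.5,fy=2.5))
    for x in finder.pinpoint("pot",n)[:2]: print(n,x["confidence"],atz(c,x["uv"],153-0))
plan([((558.2,-341.7,155.5),r,8)])
E
```

```text
[ 558.85991268 -342.73330929  287.45788615] [-3.1388075   0.59130541  2.74156826] 29.882289469242096
top 0.93 [ 541.97615827 -338.70029628  153.        ]
offset [0.613, -0.001, 0.911] rot [0.0, -0.0, 0.0] rows 8 -> [558.0, -342.0, 156.0]
```

View pics/side3.png

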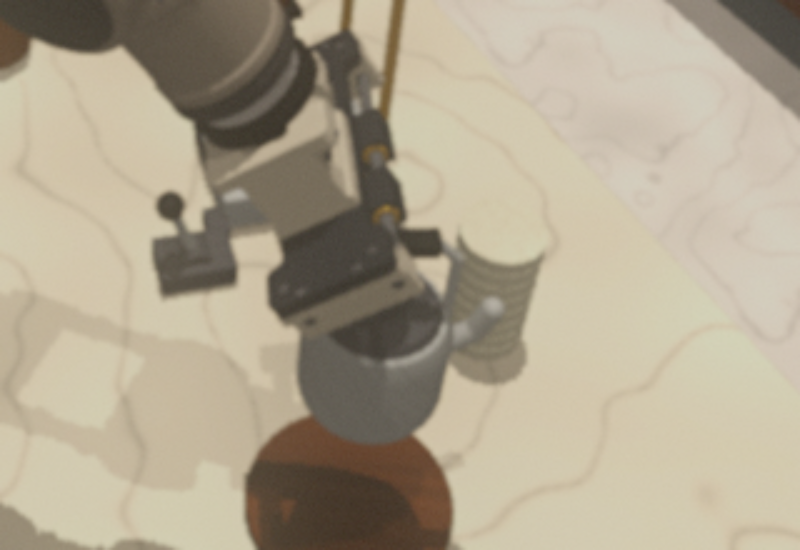

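Pot at crop (370,380) is upright above the trivet and clear of the cups. Lowering.

Emit:
send_rows(
  offset=[
    [0.08,0,0.12],
    [0.16,0,0.24],
    [0.24,0,0.36],
    [0.32,0,0.48],
    [0.4,0,0.6],
    [0.48,-0.001,0.72],
    [0.55,-0.001,0.82],
    [0.6,-0.001,0.89],
  ],
  delta_rot=[
    [0,0,0],
    [0,0,0],
    [0,0,0],
    [0,0,0],
    [0,0,0],
    [0,0,0],
    [0,0,0],
    [0,0,0],
  ],
)

```text
time: 19.6
tool_pos: [558.3, -341.5, 158.2]
tcp_rot: [-3.139, 0.591, 2.743]
contact_force: [-0.1, 0.1, -6.1]
grip_width: 15.4
finger_force: 29.9
```

```bash
python3 - <<'E'
from ik import *
p,r=pose();print(p,get_obs()["joint_positions"])
plan([((558.2,-341.7,148),r,8)])
for n in("side","top"):
    c=optics.get_calibration(n); im=optics.capture(n); cv2.imwrite(f"pics/{n}4.png",cv2.resize(im[180:400,230:550,::-1],None,fx=2.5,fy=2.5))
    for x in finder.pinpoint("pot",n)[:1]: print(n,x["confidence"],atz(c,x["uv"],p[2]-135.2))
E
```

```text
[ 558.26517368 -341.46829447  158.23216201] [-0.76261958  0.40378469  1.81442301  0.51339718  0.41067392 -2.35401472]
offset [0.047, -0.002, 0.071] rot [0.0, 0.0, 0.0] rows 8 -> [558.0, -342.0, 148.0]
side 0.59 [ 550.27753311 -347.85754111   23.03216201]
top 0.59 [ 550.98778439 -332.68417874   23.03216201]
```

Centred on the trivet to within measurement error. Lowering the last ~11 mm slowly, watching the force.

Emit:
send_rows(
  offset=[
    [0.006,0,0.009],
    [0.012,0,0.018],
    [0.018,0,0.027],
    [0.024,0,0.036],
    [0.03,0,0.045],
    [0.036,0,0.053],
    [0.042,0,0.062],
    [0.042,0,0.062],
  ],
  delta_rot=[
    [0,0,0],
    [0,0,0],
    [0,0,0],
    [0,0,0],
    [0,0,0],
    [0,0,0],
    [0,0,0],
    [0,0,0],
  ],
)

```text
time: 20.8
tool_pos: [558.2, -342.0, 149.6]
tcp_rot: [-3.139, 0.591, 2.742]
contact_force: [0.4, -0.8, -5.8]
grip_width: 15.5
finger_force: 29.9
```

Emit:
send_rows(
  offset=[
    [0.002,0,0.004],
    [0.004,0,0.007],
    [0.006,0,0.009],
    [0.006,0,0.009],
  ],
  delta_rot=[
    [0,0,0],
    [0,0,0],
    [0,0,0],
    [0,0,0],
  ],
)

```text
time: 21.3
tool_pos: [558.2, -342.0, 148.4]
tcp_rot: [-3.139, 0.591, 2.743]
contact_force: [0.2, -0.1, -6.0]
grip_width: 15.7
finger_force: 29.9
```

Emit:
send_rows(
  offset=[
    [0.002,0,0.004],
    [0.005,0,0.007],
    [0.005,0,0.007],
  ],
  delta_rot=[
    [0,0,0],
    [0,0,0],
    [0,0,0],
  ],
)

```text
time: 21.68
tool_pos: [558.2, -342.0, 147.4]
tcp_rot: [-3.139, 0.591, 2.743]
contact_force: [-0.5, 0.0, -6.3]
grip_width: 15.8
finger_force: 29.9
```

Emit:
send_rows(
  offset=[
    [0.002,0,0.004],
    [0.005,0,0.007],
    [0.005,0,0.007],
  ],
  delta_rot=[
    [0,0,0],
    [0,0,0],
    [0,0,0],
  ],
)

```text
time: 22.05
tool_pos: [558.5, -342.4, 147.4]
tcp_rot: [-3.138, 0.593, 2.743]
contact_force: [-2.9, 0.9, 1.2]
grip_width: 15.6
finger_force: 29.9
```

Landed at z 147.4 (predicted 147.2), and the trivet now takes the weight. Releasing and backing off along the tool axis.

Emit:
send_rows(
  offset=[
    [0,0,0],
    [0,0,0],
    [0,0,0],
    [0,0,0],
    [0,0,0],
    [0,0,0],
    [0,0,0],
    [0,0,0],
  ],
  delta_rot=[
    [0,0,0],
    [0,0,0],
    [0,0,0],
    [0,0,0],
    [0,0,0],
    [0,0,0],
    [0,0,0],
    [0,0,0],
  ],
  grip=1,
)

```text
time: 23.05
tool_pos: [558.2, -342.0, 146.4]
tcp_rot: [-3.139, 0.591, 2.742]
contact_force: [0.4, -0.2, -1.3]
grip_width: 89.7
finger_force: 0.0
```

Emit:
send_rows(
  offset=[
    [0,0,-0.1],
    [0,0,-0.25],
    [0,0,-0.45],
    [0,0,-0.7],
    [0,0,-0.95],
    [0,0,-0.95],
  ],
  delta_rot=[
    [0,0,0],
    [0,0,0],
    [0,0,0],
    [0,0,0],
    [0,0,0],
    [0,0,0],
  ],
)

```text
time: 23.8
tool_pos: [499.4, -317.4, 244.5]
tcp_rot: [-3.136, 0.596, 2.743]
contact_force: [0.1, -0.9, 0.6]
grip_width: 92.1
finger_force: 0.0
```

```bash
python3 - <<'E'
from ik import *
p,r=pose();print(p,r.as_euler("xyz"))
S=optics.get_calibration("side");T=optics.get_calibration("top")
for n,c in(("side",S),("top",T)):
    im=optics.capture(n); cv2.imwrite(f"pics/{n}5.png",cv2.resize(im[180:400,230:550,::-1],None,fx=2.5,fy=2.5))
    for t,z in(("pot",12),("handle",162),("switch_tip",88),("trivet",0)):
        for x in finder.pinpoint(t,n)[:2]: print(n,t,np.round(x["uv"]),round(x["confidence"],2),np.round(atz(c,x["uv"],z),1))
# lever push: closed fingers, tool down-ish tilt 10deg, yaw -.2
W=np.array([655.3,2.5]);u=np.array([np.cos(.2),-np.sin(.2)]);v=np.array([np.sin(.2),np.cos(.2)])
f=lambda x,y,z:np.r_[W+u*x+v*y,z]
G=Rtool(-.2,np.radians(15))
for q in(f(-175,-105,140),f(-175,-105,72),f(-75,-105,72)): print(q,q5(q,G))
plan([((440,-200,260),Rtool(-.3,np.radians(25)),8),(f(-185,-105,150),G,8),(f(-185,-105,72),G,8)])
E
```

```text
[ 499.42954077 -317.37913235  244.49910686] [-3.13594561  0.59635839  2.74347865]
side pot [367. 380.] 0.67 [ 546.3 -340.7   12. ]
side handle [378. 336.] 0.73 [ 548.2 -349.4  162. ]
top pot [439. 227.] 0.79 [ 550.3 -334.8   12. ]
top handle [451. 226.] 0.66 [ 549.1 -326.7  162. ]
top switch_tip [340. 240.] 0.55 [519.  -69.4  88. ]
[462.92806914 -65.63985778 140.        ] [-0.327  0.178  2.081  0.623]
[462.92806914 -65.63985778  72.        ] [-0.327  0.305  2.183  0.395]
[560.93472693 -85.50679086  72.        ] [-0.301  0.468  1.895  0.519]
offset [0.605, 0.703, -0.604] rot [-0.008, 0.024, -0.014] rows 8 -> [440.0, -200.0, 260.0]
offset [0.299, 0.559, 0.365] rot [-0.003, 0.014, -0.007] rows 8 -> [447.0, -132.0, 205.0]
offset [0.24, 0.565, 0.4] rot [-0.003, 0.014, -0.008] rows 8 -> [453.0, -64.0, 150.0]
offset [0.17, -0.002, 0.628] rot [0.0, 0.0, 0.0] rows 8 -> [453.0, -64.0, 72.0]
```

View pics/side5.png

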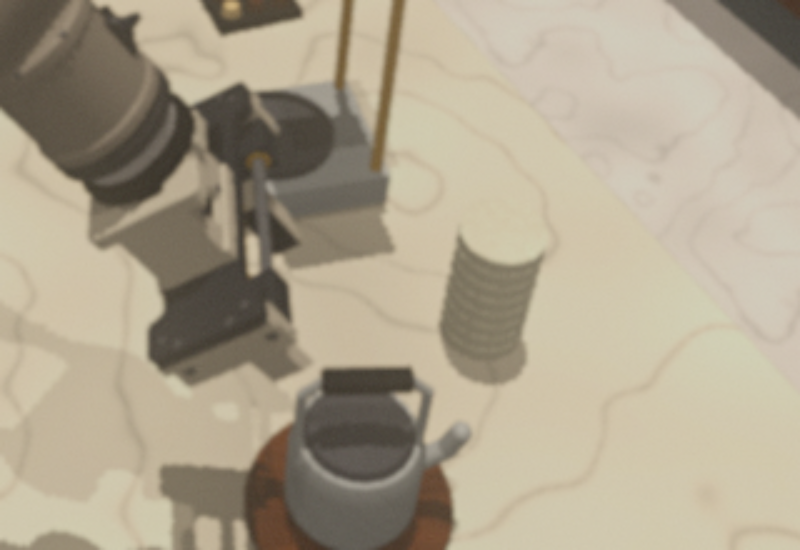

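Pot stands upright on the trivet (crop (355,470)), released. Now the lever: closing the fingers and moving to its -x side.

Emit:
send_rows(
  offset=[
    [0.605,0.703,-0.604],
    [0.605,0.703,-0.604],
    [0.605,0.703,-0.604],
    [0.605,0.703,-0.604],
  ],
  delta_rot=[
    [-0.008,0.024,-0.014],
    [-0.008,0.024,-0.014],
    [-0.008,0.024,-0.014],
    [-0.008,0.024,-0.014],
  ],
  grip=0,
)

```text
time: 24.8
tool_pos: [440.3, -200.1, 261.0]
tcp_rot: [-3.139, 0.442, 2.844]
contact_force: [0.2, -0.4, 0.5]
grip_width: 56.5
finger_force: 0.0
```

Emit:
send_rows(
  offset=[
    [0.299,0.559,0.365],
    [0.299,0.559,0.365],
    [0.299,0.559,0.365],
  ],
  delta_rot=[
    [-0.003,0.014,-0.007],
    [-0.003,0.014,-0.007],
    [-0.003,0.014,-0.007],
  ],
)

```text
time: 25.18
tool_pos: [446.6, -131.5, 203.9]
tcp_rot: [-3.141, 0.349, 2.892]
contact_force: [0.9, -0.0, -0.9]
grip_width: 26.3
finger_force: 0.0
```

Emit:
send_rows(
  offset=[
    [0.24,0.565,0.4],
    [0.24,0.565,0.4],
    [0.24,0.565,0.4],
  ],
  delta_rot=[
    [-0.003,0.014,-0.008],
    [-0.003,0.014,-0.008],
    [-0.003,0.014,-0.008],
  ],
)

```text
time: 25.55
tool_pos: [453.6, -63.9, 149.8]
tcp_rot: [3.14, 0.263, 2.944]
contact_force: [1.1, -0.3, 0.5]
grip_width: 0.6
finger_force: 0.0
```

```bash
python3 - <<'E'
from ik import *
p,r=pose();o=get_obs();print(p,r.as_euler("xyz"),o["grip_width"],o["joint_positions"])
W=np.array([655.3,2.5]);u=np.array([np.cos(.2),-np.sin(.2)]);v=np.array([np.sin(.2),np.cos(.2)])
f=lambda x,y,z:np.r_[W+u*x+v*y,z]
G=Rtool(-.2,np.radians(15))
plan([(f(-180,-105,72),G,8),(f(-88,-105,74),G,8)])
E
```

```text
[453.59653055 -63.94997322 149.78850195] [3.14014381 0.26261441 2.94431868] 0.5508585771828252 [-0.33353113  0.18072564  2.02970686  0.05899056  0.67190918 -1.74863222]
offset [0.132, 0.001, 0.636] rot [0.0, 0.0, 0.0] rows 8 -> [458.0, -65.0, 72.0]
offset [-0.744, -0.003, 0.183] rot [0.0, 0.0, 0.0] rows 8 -> [548.0, -83.0, 74.0]
```

Emit:
send_rows(
  offset=[
    [0.04,0,0.2],
    [0.08,0,0.4],
    [0.12,0.001,0.58],
    [0.132,0.001,0.636],
    [0.132,0.001,0.636],
  ],
  delta_rot=[
    [0,0,0],
    [0,0,0],
    [0,0,0],
    [0,0,0],
    [0,0,0],
  ],
)

```text
time: 26.18
tool_pos: [458.5, -65.6, 73.2]
tcp_rot: [3.141, 0.265, 2.942]
contact_force: [-0.2, -0.6, 0.3]
grip_width: 0.7
finger_force: 0.0
```

Emit:
send_rows(
  offset=[
    [-0.1,0,0.025],
    [-0.2,-0.001,0.05],
    [-0.3,-0.001,0.074],
    [-0.4,-0.002,0.098],
    [-0.5,-0.002,0.123],
    [-0.6,-0.002,0.148],
    [-0.68,-0.003,0.167],
    [-0.744,-0.003,0.183],
  ],
  delta_rot=[
    [0,0,0],
    [0,0,0],
    [0,0,0],
    [0,0,0],
    [0,0,0],
    [0,0,0],
    [0,0,0],
    [0,0,0],
  ],
)

```text
time: 27.18
tool_pos: [547.9, -82.9, 74.3]
tcp_rot: [3.14, 0.263, 2.943]
contact_force: [-1.7, 0.1, -2.8]
grip_width: 0.2
finger_force: 1.1
```

Emit:
send_rows(
  offset=[
    [-0.02,0,0.005],
    [-0.03,0,0.008],
    [-0.03,0,0.008],
  ],
  delta_rot=[
    [0,0,0],
    [0,0,0],
    [0,0,0],
  ],
)

```text
time: 27.55
tool_pos: [549.7, -83.1, 74.1]
tcp_rot: [3.14, 0.26, 2.944]
contact_force: [-7.4, 0.9, 2.0]
grip_width: 0.5
finger_force: 3.2
```

The force rose to 7 N, so the lever is at its stop. Backing off and checking.

Emit:
send_rows(
  offset=[
    [0.3,0,-0.1],
    [0.6,0,-0.25],
    [0.6,0,-0.5],
    [0.6,0,-0.8],
    [0.6,0,-0.95],
    [0.6,0,-0.95],
  ],
  delta_rot=[
    [0,0,0],
    [0,0,0],
    [0,0,0],
    [0,0,0],
    [0,0,0],
    [0,0,0],
  ],
)

```text
time: 28.3
tool_pos: [455.2, -64.6, 167.8]
tcp_rot: [3.141, 0.269, 2.943]
contact_force: [-0.2, -0.7, -1.1]
grip_width: 0.7
finger_force: 0.0
```

```bash
python3 - <<'E'
from ik import *
print(pose()[0])
S=optics.get_calibration("side");T=optics.get_calibration("top")
for n,c in(("side",S),("top",T)):
    im=optics.capture(n); cv2.imwrite(f"pics/{n}6.png",cv2.resize(im[180:400,230:550,::-1],None,fx=2.5,fy=2.5))
    for t,z in(("pot",12),("switch_tip",83),("jar",0),("cups",0)):
        for x in finder.pinpoint(t,n)[:1]: print(n,t,np.round(x["uv"]),round(x["confidence"],2),np.round(atz(c,x["uv"],z),1))
E
```

```text
[455.24085966 -64.58979627 167.75469374]
side pot [365. 381.] 0.93 [ 541.6 -341.8   12. ]
side switch_tip [325. 259.] 0.74 [578.3 -85.8  83. ]
side jar [227. 197.] 0.57 [469.4 297.8  -0. ]
top pot [442. 228.] 0.79 [ 547.  -341.9   12. ]
top switch_tip [347. 217.] 0.67 [576.  -87.9  83. ]
top jar [200. 264.] 0.87 [457.1 296.2   0. ]
top cups [401. 158.] 0.67 [ 737.2 -240.2    0. ]
```

View pics/side6.png

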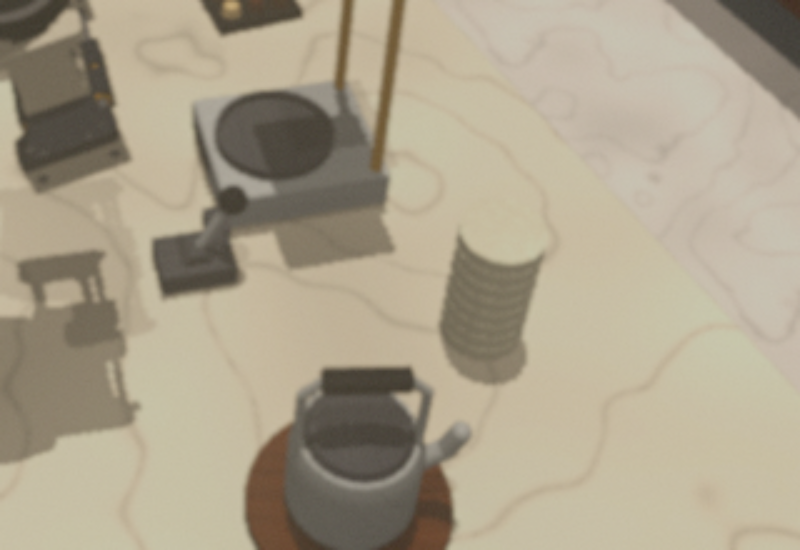

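Lever ball at crop (232,200) now leans to +x (577,-87), fully over. The pot stands on the trivet and the robot touches nothing.

```bash
python3 -c "
from plant import ticket
print(ticket.close_job())"
```

```text
the job is handed in; nothing more can be done
None
```

The pot stands upright and released on the trivet, the warmer lever is fully over to off, and the job was handed in at about 28 s of the 54 s limit; the hand-in returned no verdict.

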